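# Seat the sesame grinder jar on its mill and keep it pressed

### The job

Slide the red grinder jar out through the open end of its keeper rail, carry it to the white mill base, turn it until the four ribs of its stem line up with the cross-shaped slot between the orange drive dogs, and push it fully home until its black flange rests on the steel collar. A spring pushes back: finish while still gripping the jar and pressing it down, do not let go. Leave the glasses, the carafe and the bowl standing where they are.

Things in the scene. Friction and masses are not known exactly. Their poses are not given: they have to be found in the camera images.
- mill: Fixed white motor base of the mill, 130 x 130 mm, with a steel collar (72 mm outer, 42 mm inner diameter) in the centre of its top, top of the collar 90 mm above the table; origin at the centre of its underside on the table.
- switch (a joint): Sprung brass pin at the bottom of the socket, in m pressed down: 0 free (its top 18 mm below the collar's top), 0.006 when the jar is home. It pushes up with 5.5 N at first and 12 N at 0.006, more than the jar's weight, so the jar stays home only while it is pressed down.
- goblet_a: Small footed glass, 64 mm diameter, 88 mm tall, origin under its foot; leave alone.
- goblet_b: Second small footed glass, same size, origin under its foot; leave alone.
- carafe: White ceramic carafe, 90 mm diameter, 145 mm tall, origin under its base; leave alone.
- bowl: Black bowl, 100 mm diameter, 50 mm tall, origin under its base; leave alone.
- jar_mid (a point): Point to grip the red square body of the loose grinder jar (0.2 to 0.33 kg), on its axis, 42 mm above the underside of its flange; z up, axes turn with the jar. The body is 44 x 44 mm and 60 mm tall (24 mm above, 36 mm below this point); its flat faces, good to grip, are square to the jar's x and y.
- jar: Same jar; origin on its axis at the underside of its black round flange (72 mm diameter, 6 mm thick, red body above). Below the origin a steel splined stem 24 mm long: four ribs in a cross along the jar's x and y, 28 mm across, 8 mm wide (last 4 mm: 23 mm across, 4 mm wide); same after each quarter turn.
- rail: Fixed aluminium keeper rail, 88 mm wide, 47 mm tall, origin centre of its underside. Along its x from -50 mm (open end, towards the robot) to +50 mm (wall). The flange lies on ledges 34 mm up, under two lips (43 to 47 mm up, 52 mm gap, the red body between). Draw the jar along -x to lift it: the flange is clear with the jar's axis at x below -86 mm.
- socket (a point): On the mill's vertical axis, level with the collar's top (90 mm up); turns with the stiff drive hub (0.3 N m), whose angle varies. Four orange dogs, tops 3 mm below, leave a cross slot 10 mm wide along this point's x and y for the ribs; same each quarter turn. Home: jar_mid 42 mm above this point; 59 to 63 mm if the ribs stand on the dogs.
There are look-alikes about, which are no part of the job. What is shaped like the jar but green or purple is not meant.

How it is judged:
By the outcome, as a careful person would: the job done as asked, in the order asked, and still so for the second after the job is handed in, while the arm keeps its last pose, push and grip.
It also fails if it takes over 37 s, if anything falls off the work surface, if the arm or the gripper's body presses on something with over 40 N, if the wrist force passes 120 N, or if a joint passes its speed limit or range.

### The arm

A 6-joint arm with a two-finger parallel gripper is mounted at the origin on the work surface. World frame = base frame: x ahead of the robot, y to its left, z up, the work surface at z = 0. Lengths are in mm, angles in rad, forces in N, time in s.
With the tool pointing down it reaches from about 425 to 950 mm from the base axis. Payload 3.5 kg.
Tool frame: the origin (TCP) lies between the finger pads; the fingertips stand 22 mm ahead of it and the grasp point (between the pads) lies 3 mm ahead of it; z points along the fingers, y is the line along which they close (so a half turn about z gives the same grasp; the last joint's range is limited). The gripper opens to 85 mm and grips with 20 to 120 N. Pads are 22 mm wide; open, the fingers measure 114 mm over their backs; the gripper's body (76 mm by 85 mm) begins 54 mm behind the grasp point. The pads swing forward as they close: fully open they stand 13 mm farther back than shut.
Start: joints at [-1.307, 0.286, 1.577, -0, 1.279, -0.15], TCP at [271.433, -618.005, 253.325] pointing down, gripper open.
Joint ranges: [-2.77, 2.77], [-0.9, 2.22], [0.21, 2.48], [-1.53, 4.67], [0.24, 2.81], [-2.84, 2.84]. Speed limits (rad/s): [2.79, 2.79, 3.14, 3.14, 3.14, 3.14].

### API

Orientations are given as a unit quaternion [w, x, y, z].
In Python, from cell import * gives the robot as it stands.
- The arm moves only by the tool send_rows, never from a script. Its argument "moves" is a list that holds one entry, the list of rows, each a list of 5 numbers: the closure, from -1 (fully open) to 1 (shut), then the shift along the tool's x, y, z in units of 30 mm (1.0 is 30 mm), then the turn about the tool's z in units of 5 degrees (1.0 is 5 degrees). A call has 1 to 10 rows; each row is the pose to reach, as a shift and turn from the pose commanded when the call began, along the tool's axes at that moment; what a row does not reach only later rows make up. A row lasts 1/10 s, in which the tool goes at most 50 mm and 8.59 degrees, less where a joint would pass 70% of its speed; a pose out of reach is approached as far as the arm can. A call with a gripper value outside its range is refused whole. The fingers move at their own pace and stop on an object; "force" is the grip in N (left out, the last holds). Time passes only in rows, so rows that repeat a pose let the fingers close. It gives the time, the measured TCP pose, the force, the opening and the grip force at its end, in the units of the state.
- state(): the state, without advancing time (a new reading comes with each control period).
- capture(name): name is "scene" or "top"; returns a dict with "color" (384x512x3 uint8, red, green, blue), "K" (3x3 intrinsics, pixels), "dist_coeffs" ([k1, k2, p1, p2, k3] as OpenCV has them; the pictures are not rectified), "cam_to_world" (4x4, takes a point from camera to world coordinates). Camera axes: x right, y down, z forward; pixel columns grow to the right and rows downward; lengths in mm; the calibration is good to about 2 mm. A picture is of the moment at which its call begins. There is no depth.
- sign_off(): hands the job in; it is judged then, once.
The state is a dict: "time": time; "qpos": joint angles; "joint_vel": joint speeds; "tau": joint torques, N m; "ee_pos": TCP position; "orientation": TCP orientation; "force": force on the tool from outside, world axes, zero at the start; "ft_torque": the same for the moment, N m; "gripper_width": finger opening in mm; "gripper_force": force on a finger pad.
Only numpy, scipy, OpenCV 4.12 (cv2) and the standard library are available. Lean on these libraries where they do the work, as an engineer would, in place of code of your own. Each camera call takes 0.05 s, during which the arm holds its last target. There are 200 camera calls.

## Working session

There is one attempt and no reset: what is moved stays moved. The work goes in short steps, Python scripts to look and compute and a tool call to move; the robot and the scene stay as the last step left them, time stands still between calls to the robot, and variables do not carry over. Pictures are saved under pics/ and viewed, at most 10 in all, crops included, and the job is handed in when it is done.

Besides the shell and the picture viewer there is one more tool, called after ">>>" by a JSON object that holds its "fn" and its "kwargs". send_rows: Moves the arm, as the interface text tells. Its arguments: {"type":"object","properties":{"moves":{"type":"array","items":{"type":"array","items":{"type":"array","items":{"type":"number"}}}},"force":{"type":"number"}},"required":["moves"]}

```bash
mkdir -p pics; cat > h.py <<'E'
from cell import *
import numpy as np, cv2
def snap(n,f):
    c=capture(n); cv2.imwrite(f'pics/{f}.png',c['color'][:,:,::-1]); np.save(f'pics/{f}.npy',c,allow_pickle=True); return c
def load(f): return np.load(f'pics/{f}.npy',allow_pickle=True).item()
def ray(c,px):
    p=cv2.undistortPoints(np.array([[px]],float),c['K'],np.array(c['dist_coeffs'],float))[0,0]
    T=np.array(c['cam_to_world']); return T[:3,3],T[:3,:3]@np.array([p[0],p[1],1.])
def at_z(c,px,z):
    o,d=ray(c,px); return o+d*(z-o[2])/d[2]
def proj(c,P):
    T=np.linalg.inv(np.array(c['cam_to_world'])); r,_=cv2.Rodrigues(T[:3,:3])
    return cv2.projectPoints(np.array(P,float).reshape(-1,1,3),r,T[:3,3],np.array(c['K'],float),np.array(c['dist_coeffs'],float))[0][:,0]
E
python3 - <<'E'
from h import *
a=snap('scene','s0'); b=snap('top','t0')
for c in(a,b): print(np.round(c['cam_to_world'],2).tolist(),np.round(c['K'],1).tolist())
print(state())
E
```

```text
[[-0.74, 0.4, -0.54, 1204.23], [0.67, 0.41, -0.62, 760.05], [-0.02, -0.82, -0.57, 669.68], [0.0, 0.0, 0.0, 1.0]] [[426.0, 0.0, 250.1], [0.0, 426.0, 189.4], [0.0, 0.0, 1.0]]
[[0.02, -0.98, 0.19, 456.85], [-1.0, -0.02, 0.01, 84.06], [-0.01, -0.19, -0.98, 1056.25], [0.0, 0.0, 0.0, 1.0]] [[399.9, 0.0, 256.3], [0.0, 399.9, 192.2], [0.0, 0.0, 1.0]]
{'time': 0.1, 'qpos': array([-1.30700186e+00,  2.87105328e-01,  1.57807642e+00,  1.14552273e-05,
        1.27861322e+00, -1.50000446e-01]), 'joint_vel': array([ 0.00079505, -0.00236432, -0.0035104 , -0.00028383,  0.00154137,
       -0.00049884]), 'tau': array([ 1.45829563e-03, -4.07294083e+01, -2.93699098e+01, -1.24059889e-04,
        3.38524856e-03, -3.05985157e-07]), 'ee_pos': array([ 271.28796207, -617.46365662,  252.0418102 ]), 'orientation': array([-1.09968566e-03,  9.78672709e-01,  2.05422774e-01, -5.71445043e-05]), 'force': array([-0.23390134, -0.84071978, -0.34577726]), 'ft_torque': array([-0.03712784,  0.0070413 ,  0.03757155]), 'gripper_force': 0.0, 'gripper_width': 85.14841223199585}
```

View pics/s0.png

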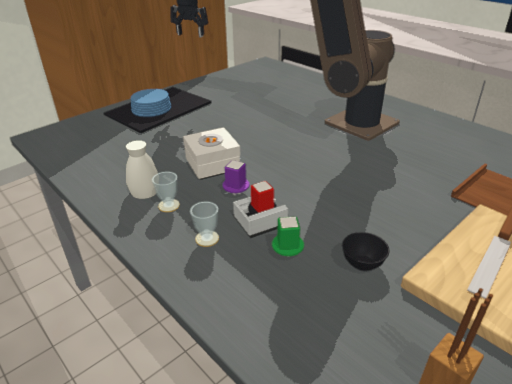

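View pics/t0.png

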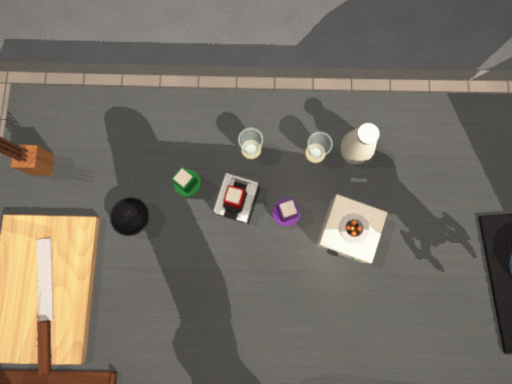

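The scene view shows the red jar in the rail at (262,197), the green jar at (288,235), the purple jar at (236,177) and the mill at (211,152). In the top view the red jar is at (235,197), green at (187,181), purple at (287,211), and the mill's socket with its orange dogs at (354,228).

Candidates for the target in the top view are red (235,197), green (187,181) and purple (287,211). I choose red, in the rail, and check it in a crop.

```bash
python3 - <<'E'
from h import *
c=load('t0')['color'][:,:,::-1]; s=load('s0')['color'][:,:,::-1]
f=lambda im,x,y,w:cv2.resize(im[y:y+w,x:x+w],(400,400),interpolation=cv2.INTER_CUBIC)
g=lambda im,x,y,w:cv2.resize(im[y:y+w*1//2,x:x+w],(400,200),interpolation=cv2.INTER_CUBIC)
cv2.imwrite('pics/c0.png',np.vstack([np.hstack([f(c,205,167,64),f(c,318,192,72)]),np.hstack([g(s,215,180,100),g(s,165,120,100)])]))
E
```

```text
(no output)
```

View pics/c0.png

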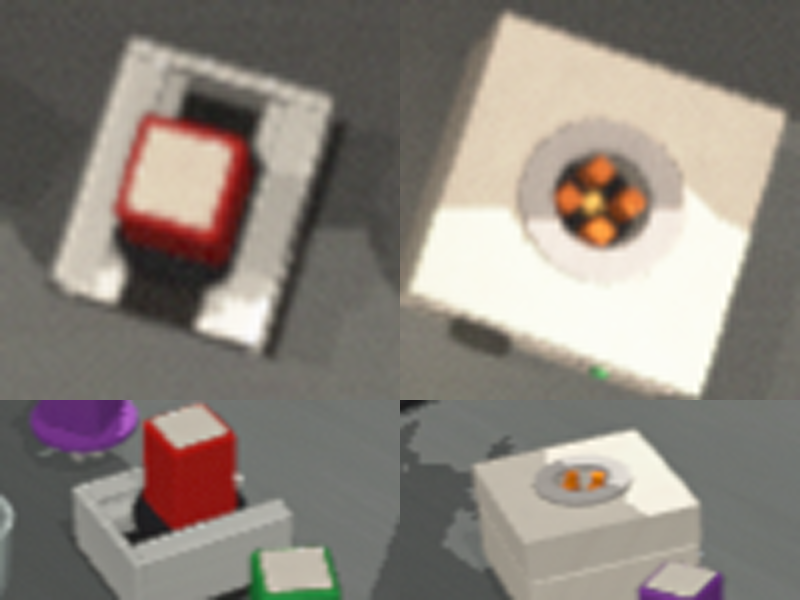

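The crop confirms the red jar with a cream top sitting in the rail, its open end at bottom-left of the picture. The mill's four orange dogs sit around (354,228), with the slot running diagonally in the image. Next I measure poses.

```bash
python3 - <<'E'
from h import *
t=load('t0');s=load('s0')
def P(u,v,x0,y0,k): return [x0+(u+.5)/k-.5,y0+(v+.5)/k-.5]
r=np.array([at_z(t,P(u,v,205,167,6.25),47)[:2] for u,v in [(133,38),(332,97),(262,352),(52,280)]])
print('rail',r.round(1).tolist(),r.mean(0))
ax=[r[0]-r[3],r[1]-r[2]]; print([ (np.linalg.norm(a),np.degrees(np.arctan2(a[1],a[0]))) for a in ax]); w=[r[0]-r[1],r[3]-r[2]]; print([ (np.linalg.norm(a),np.degrees(np.arctan2(a[1],a[0]))) for a in w])
# jar top cream
im=t['color'].astype(int); big=cv2.resize(t['color'],None,fx=6,fy=6,interpolation=cv2.INTER_CUBIC)
def rect(mask,c,z,k=6):
    n,l,st,ce=cv2.connectedComponentsWithStats(mask.astype(np.uint8)); 
    for i in range(1,n):
        if st[i,4]>150: 
            pts=np.argwhere(l==i)[:,::-1]; w=np.array([at_z(c,((p[0]+.5)/k-.5,(p[1]+.5)/k-.5),z)[:2] for p in pts[::3]],np.float32)
            print(st[i,4],ce[i]/k,'rect',cv2.minAreaRect(w),'mean',w.mean(0))
R,G,B=[big[...,i].astype(int) for i in range(3)]
yy,xx=np.mgrid[:big.shape[0],:big.shape[1]]/6
box=lambda x,y,h:(abs(xx-x)<h)&(abs(yy-y)<h)
print('jartop');rect((G>130)&(B>100)&box(234,196,9.5),t,100)
print('orange');rect((R>150)&(R-B>90)&(G<150)&box(354,228,10),t,87)
for nm,cx,cy,w in [('collar',603,200,0)]: print(nm,at_z(t,P(cx-400,cy,318,192,400/72),90))
m=np.array([at_z(t,P(u-400,v,318,192,400/72),90)[:2] for u,v in [(508,12),(785,112),(703,397),(410,292)]])
print('mill',m.round(1).tolist(),m.mean(0)); print([np.degrees(np.arctan2(*(a[::-1]))) for a in (m[0]-m[3],m[1]-m[2],m[0]-m[1],m[3]-m[2])])
# scene view check: jar top corners, collar
q=np.array([at_z(s,P(u,v-400,215,180,4),100)[:2] for u,v in [(146,421),(190,405),(236,430),(192,446)]]);print('jar scene',q.round(1).tolist(),q.mean(0))
print('collar scene',at_z(s,P(583-400,482-400,165,120,4),90))
E
```

```text
rail [[696.8, 178.0], [673.7, 94.8], [567.4, 120.7], [594.8, 207.1]] [633.20183743 150.1464161 ]
[(np.float64(106.05104270462596), np.float64(-15.914829144284639)), (np.float64(109.33641645619174), np.float64(-13.652844306173227))]
[(np.float64(86.3235108796829), np.float64(74.44995642146465)), (np.float64(90.67589008838891), np.float64(72.41009458447505))]
jartop
355 [225.43004695 189.18309859] rect ((640.4652709960938, 172.6563720703125), (19.450475692749023, 5.291464328765869), 2.2662603855133057) mean [643.8472  173.59073]
7025 [233.62106762 195.28049822] rect ((629.5123901367188, 153.04454040527344), (35.31966018676758, 35.239295959472656), 75.2497787475586) mean [629.24066 152.99878]
orange
575 [354.02376812 222.57362319] rect ((571.1134643554688, -140.27052307128906), (9.207169532775879, 10.240716934204102), 45.31572723388672) mean [ 571.13586 -140.28969]
790 [349.41329114 227.89620253] rect ((557.378173828125, -130.76609802246094), (20.092151641845703, 10.967029571533203), 77.1433334350586) mean [ 557.9337  -128.86174]
616 [359.71239177 228.43235931] rect ((557.3773193359375, -153.77809143066406), (9.912872314453125, 10.677742004394531), 36.15770721435547) mean [ 557.2583  -153.74928]
537 [353.8116077  233.62166356] rect ((544.2793579101562, -139.30189514160156), (11.06496810913086, 11.5999755859375), 45.24802017211914) mean [ 544.3981  -139.20648]
collar [ 557.66078051 -140.60523712   90.        ]
mill [[639.7, -100.7], [598.1, -220.4], [474.7, -181.1], [515.9, -56.9]] [ 557.08429694 -139.77829751]
[np.float64(-19.44965971999765), np.float64(-17.63223803626368), np.float64(70.83774028070755), np.float64(71.62907543286792)]
jar scene [[642.6, 126.2], [611.7, 132.0], [610.8, 170.5], [641.0, 164.3]] [626.50652701 148.23886775]
collar scene [ 560.69273431 -139.33319284   90.        ]
```

```bash
cat >> h.py <<'E'
from scipy.spatial.transform import Rotation as Ro
def yaw(s=None):
    q=(s or state())['orientation']; m=Ro.from_quat([q[1],q[2],q[3],q[0]]).as_matrix(); return np.degrees(np.arctan2(m[1,0],m[0,0]))
def delta(p,psi):
    s=state(); q=s['orientation']; m=Ro.from_quat([q[1],q[2],q[3],q[0]]).as_matrix()
    d=np.array(p)-s['ee_pos']; d=m.T@d
    print('t',s['time'],'ee',s['ee_pos'].round(1),'yaw',round(yaw(s),2),'units',(d/30).round(3),'turn',round(-(psi-yaw(s))/5,3),'dist',np.linalg.norm(d).round(0))
E
python3 - <<'E'
from h import *
delta([628.5,151.5,250],75)
E
```

```text
t 0.1 ee [ 271.3 -617.5  252. ] yaw 23.71 units [ 21.208 -18.681   0.116] turn -10.258 dist 848.0
```

>>> {"fn": "send_rows", "kwargs": {"moves": [[[-1,21.2,-18.68,0.1,-10.26],[-1,21.2,-18.68,0.1,-10.26],[-1,21.2,-18.68,0.1,-10.26],[-1,21.2,-18.68,0.1,-10.26],[-1,21.2,-18.68,0.1,-10.26],[-1,21.2,-18.68,0.1,-10.26],[-1,21.2,-18.68,0.1,-10.26],[-1,21.2,-18.68,0.1,-10.26],[-1,21.2,-18.68,0.1,-10.26],[-1,21.2,-18.68,0.1,-10.26]]]}}

```text
time: 1.1
ee_pos: [482.2, -162.4, 251.3]
orientation: [-0.0, 0.793, 0.609, -0.0]
force: [0.5, -0.0, -0.3]
gripper_width: 85.1
gripper_force: 0.0
```

```bash
python3 - <<'E'
from h import *
delta([628.5,151.5,190],75)
E
```

```text
t 1.1 ee [ 482.2 -162.4  251.3] yaw 75.0 units [11.369  2.002  2.042] turn -0.0 dist 352.0
```

>>> {"fn": "send_rows", "kwargs": {"moves": [[[-1,11.37,2.0,0,0],[-1,11.37,2.0,0,0],[-1,11.37,2.0,0,0],[-1,11.37,2.0,0,0],[-1,11.37,2.0,0,0],[-1,11.37,2.0,0,0],[-1,11.37,2.0,0,0],[-1,11.37,2.0,1.0,0],[-1,11.37,2.0,2.0,0],[-1,11.37,2.0,2.0,0]]]}}

```text
time: 2.1
ee_pos: [624.7, 149.7, 185.1]
orientation: [-0.003, 0.793, 0.609, -0.005]
force: [-0.9, -0.9, -0.8]
gripper_width: 85.6
gripper_force: 0.0
```

```bash
python3 - <<'E'
from h import *
delta([628.5,151.5,79],75)
c=snap('top','t1'); s=snap('scene','s1')
f=lambda im,x,y:cv2.resize(im[y:y+96,x:x+96,::-1],(400,400),interpolation=cv2.INTER_CUBIC)
cv2.imwrite('pics/c1.png',np.hstack([f(c['color'],190,150),f(s['color'],215,140)]))
E
```

```text
t 2.1 ee [624.7 149.7 185.1] yaw 75.06 units [0.103 0.146 3.536] turn 0.013 dist 106.0
```

View pics/c1.png

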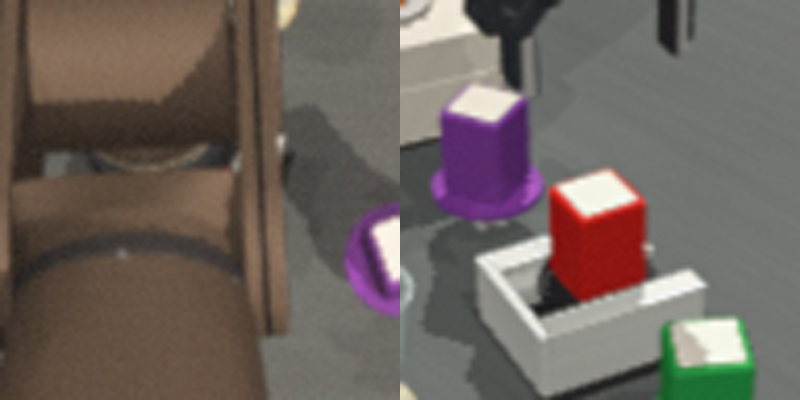

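The top view is blocked by the arm. The scene crop shows the two fingers (crop (530,70) and (680,40)) above and straddling the red jar, whose top corners are at crop (553,187), (613,170), (645,200) and (585,217). I take a closer position estimate and then descend.

```bash
python3 - <<'E'
from h import *
s=load('s1'); big=cv2.resize(s['color'],None,fx=6,fy=6,interpolation=cv2.INTER_CUBIC)
R,G,B=[big[...,i].astype(int) for i in range(3)]; k=6
yy,xx=np.mgrid[:big.shape[0],:big.shape[1]]/6
m=(G>130)&(B>100)&(abs(xx-262)<14)&(abs(yy-187)<8)
n,l,st,ce=cv2.connectedComponentsWithStats(m.astype(np.uint8)); i=1+st[1:,4].argmax()
w=np.array([at_z(s,((p[1]+.5)/k-.5,(p[0]+.5)/k-.5),100)[:2] for p in np.argwhere(l==i)[::3]],np.float32)
print(cv2.minAreaRect(w),w.mean(0)); delta([628.5,151.5,79],75)
E
```

```text
((626.4581909179688, 146.0934295654297), (41.02085494995117, 37.610443115234375), 73.55281066894531) [626.7175  146.31407]
t 2.2 ee [627.7 149.3 190.8] yaw 75.0 units [0.079 0.016 3.728] turn 0.0 dist 112.0
```

>>> {"fn": "send_rows", "kwargs": {"moves": [[[-1,0,0,1.2,0],[-1,0,0,2.2,0],[-1,0,0,3.0,0],[-1,0,0,3.5,0],[-1,0,0,3.72,0],[-1,0,0,3.72,0],[-1,0,0,3.72,0]]]}}

```text
time: 2.9
ee_pos: [629.5, 149.5, 81.9]
orientation: [0.001, 0.793, 0.609, 0.001]
force: [0.1, 0.6, 0.2]
gripper_width: 85.5
gripper_force: 0.0
```

>>> {"fn": "send_rows", "kwargs": {"moves": [[[0.5,0,0,0,0],[1,0,0,0,0],[1,0,0,0,0],[1,0,0,0,0],[1,0,0,0,0],[1,0,0,0,0],[1,0,0,0,0],[1,0,0,0,0]]], "force": 60}}

```text
time: 3.7
ee_pos: [628.9, 149.5, 81.0]
orientation: [0.0, 0.793, 0.609, 0.001]
force: [0.4, 0.2, 4.5]
gripper_width: 43.5
gripper_force: 61.9
```

```bash
python3 - <<'E'
from h import *
s=state();print(s['force'],s['ft_torque'],s['gripper_width'],s['gripper_force']);
d=np.array([-np.cos(np.radians(15.2)),np.sin(np.radians(15.2)),0]); delta(s['ee_pos']+100*d,75)
E
```

```text
[0.39976535 0.20305887 4.51938635] [ 0.01416233  0.07734973 -0.08343437] 43.47635410716883 61.92564368247986
t 3.7 ee [628.9 149.5  81. ] yaw 75.01 units [ 0.012 -3.333 -0.005] turn 0.002 dist 100.0
```

>>> {"fn": "send_rows", "kwargs": {"moves": [[[1,0,-0.3,0,0],[1,0,-0.6,0,0],[1,0,-0.9,0,0],[1,0,-0.9,0,0]]]}}

```text
time: 4.1
ee_pos: [601.8, 156.8, 81.0]
orientation: [0.001, 0.793, 0.609, 0.001]
force: [3.2, -0.8, 6.1]
gripper_width: 43.4
gripper_force: 62.4
```

```bash
python3 - <<'E'
from h import *
s=state();print(s['ee_pos'],yaw(s),s['force'],s['ft_torque'],s['gripper_width'],s['gripper_force'])
E
```

```text
[601.77525167 156.83926149  80.99998275] 75.04199528488108 [ 3.16451152 -0.8212294   6.06435469] [-0.10222484 -0.35499766  0.06770629] 43.35493765585141 62.41750717163086
```

>>> {"fn": "send_rows", "kwargs": {"moves": [[[1,0,-0.4,0,0],[1,0,-0.8,0,0],[1,0,-1.2,0,0],[1,0,-1.6,0,0],[1,0,-2.0,0,0],[1,0,-2.4,0,0],[1,0,-2.6,0,0],[1,0,-2.6,0,0],[1,0,-2.6,0,0]]]}}

```text
time: 5.0
ee_pos: [526.2, 176.7, 79.4]
orientation: [-0.0, 0.793, 0.609, -0.001]
force: [-1.4, 0.2, -2.6]
gripper_width: 43.3
gripper_force: 61.6
```

```bash
python3 - <<'E'
from h import *
s=state();print(s['force'],s['ft_torque'],s['gripper_width'],s['gripper_force'])
c=snap('scene','s2')['color'];cv2.imwrite('pics/c2.png',cv2.resize(c[100:280,150:390,::-1],(720,540),interpolation=cv2.INTER_CUBIC))
delta([557.5,-140.3,200],43.5)
E
```

```text
[-1.35847965  0.21218967 -2.56554357] [-0.00297448 -0.01250186  0.01845197] 43.261431335493654 61.63576126098633
t 5.05 ee [526.8 176.6  79.7] yaw 75.0 units [-9.939  3.721 -4.009] turn 6.301 dist 340.0
```

View pics/c2.png

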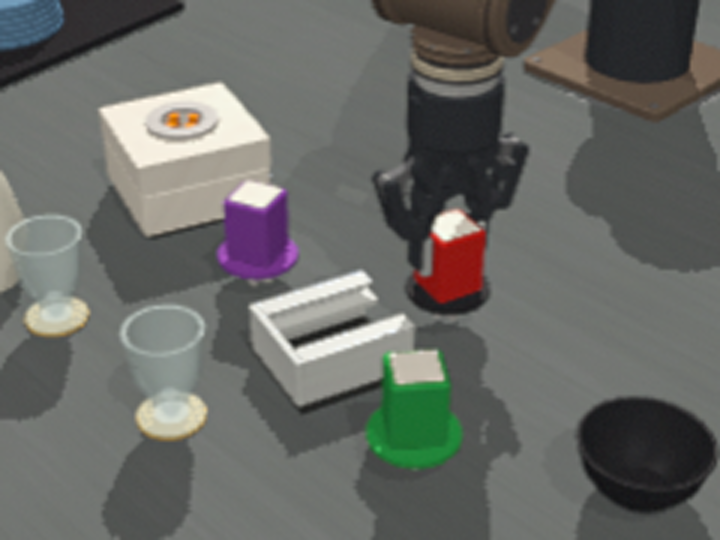

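The picture shows the red jar gripped and clear of the empty rail at (450,260), and the wrist reads its weight of 2.6 N. I lift it and carry it over the mill with the turn.

>>> {"fn": "send_rows", "kwargs": {"moves": [[[1,0,0,-1,0],[1,0,0,-2.4,0],[1,0,0,-3.8,0],[1,-1.2,0.45,-4.3,0.7],[1,-2.4,0.9,-4.3,1.5],[1,-3.7,1.39,-4.3,2.3],[1,-5.0,1.87,-4.3,3.1],[1,-6.3,2.36,-4.3,3.9],[1,-7.6,2.85,-4.3,4.7],[1,-8.7,3.26,-4.3,5.5]]]}}

```text
time: 6.05
ee_pos: [554.0, -103.4, 209.1]
orientation: [0.0, 0.916, 0.401, 0.0]
force: [0.4, 0.4, -1.3]
gripper_width: 43.1
gripper_force: 62.0
```

```bash
python3 - <<'E'
from h import *
delta([557.5,-140.3,170],43.5); s=state(); print(s['gripper_width'],s['force'])
E
```

```text
t 6.05 ee [ 554.  -103.4  209.1] yaw 47.26 units [-0.825  0.92   1.305] turn 0.752 dist 54.0
43.0612013142582 [ 0.39429751  0.37949508 -1.31950239]
```

>>> {"fn": "send_rows", "kwargs": {"moves": [[[1,-0.5,0.5,0.2,0.4],[1,-0.8,0.9,0.6,0.75],[1,-0.82,0.92,1.0,0.75],[1,-0.82,0.92,1.25,0.75],[1,-0.82,0.92,1.25,0.75],[1,-0.82,0.92,1.25,0.75]]]}}

```text
time: 6.65
ee_pos: [557.3, -136.3, 171.0]
orientation: [-0.0, 0.928, 0.373, -0.0]
force: [0.4, -0.9, -2.1]
gripper_width: 43.3
gripper_force: 62.0
```

```bash
python3 - <<'E'
from h import *
s=state(); print(s['ee_pos'],yaw(s),s['gripper_width'],s['force'])
t=snap('top','t3');c=snap('scene','s3')
print(proj(c,[[557.5,-140.3,90],[557.5,-140.3,124]]),proj(t,[[557.5,-140.3,90]]))
f=lambda im,x,y:cv2.resize(im[y:y+70,x:x+70,::-1],(400,400),interpolation=cv2.INTER_CUBIC)
cv2.imwrite('pics/c3.png',np.hstack([f(t['color'],320,190),f(c['color'],175,105)]))
E
```

```text
[ 557.32954437 -136.29632368  170.99087538] 43.86157715494605 43.31282869843781 [ 0.37578657 -0.94083676 -2.12605844]
[[211.03877187 139.64826619]
 [210.15366208 129.09118911]] [[354.00403944 227.65352701]]
```

View pics/c3.png

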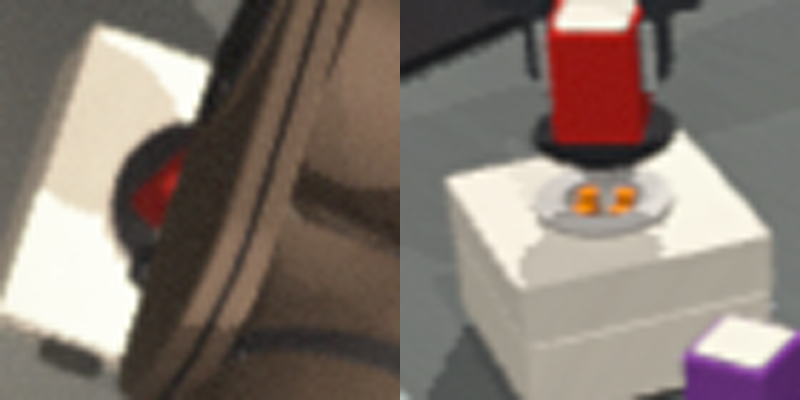

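The crop shows the jar's flange (centre about (605,135)) over the collar (605,205), a little off. I compare flange and mill in the same scene image to find the relative offset.

```bash
python3 - <<'E'
from h import *
from scipy.optimize import minimize
s0=load('s0');s3=load('s3')
P=lambda u,v,x0,y0,k:[x0+(u+.5)/k-.5,y0+(v+.5)/k-.5]
for z in (86,90):
    m=np.array([at_z(s0,P(u-400,v-400,165,120,4),z)[:2] for u,v in [(474,466),(637,431),(700,505),(527,545)]]);print(z,m.mean(0),[np.linalg.norm(m[i]-m[i-1]).round(0) for i in range(4)])
m=np.array([at_z(s3,P(u-400,v,175,105,400/70),86)[:2] for u,v in [(445,180),(527,290),(772,238)]]);print('s3 mill',(m[0]+m[2])/2)
# collar outer ellipse in s3, then flange: extreme left/right/bottom
def circ(x,y,z,r,a=np.linspace(0,2*np.pi,73)): return np.c_[x+r*np.cos(a),y+r*np.sin(a),0*a+z]
def ext(pts): return np.array([pts[:,0].min(),pts[:,0].max(),pts[:,1].max(),pts[:,1].min()])
def fit(obs,f,w):
    r=minimize(lambda p:(w*(ext(f(p))-obs)**2).sum(),[557,-138],method='Nelder-Mead');return r.x,r.fun
px=lambda l,r,b,t:np.array([P(l-400,0,175,105,400/70)[0],P(r-400,0,175,105,400/70)[0],P(0,b,175,105,400/70)[1],P(0,t,175,105,400/70)[1]])
print('collar',fit(px(537,673,238,172),lambda p:proj(s3,circ(*p,90,36)),np.array([1,1,0,1])))
for z in(124,126):print('flange',z,fit(px(532,679,168,0),lambda p:np.vstack([proj(s3,circ(*p,z,36)),proj(s3,circ(*p,z+6,36))]),np.array([1,1,1,0])))
E
```

```text
86 [ 558.11430419 -141.13203099] [np.float64(130.0), np.float64(130.0), np.float64(131.0), np.float64(129.0)]
90 [ 562.54217291 -134.95618375] [np.float64(130.0), np.float64(129.0), np.float64(130.0), np.float64(128.0)]
s3 mill [ 559.73117741 -141.13065072]
collar (array([ 561.36398584, -137.99407884]), np.float64(0.5675340882133011))
flange 124 (array([ 553.14319645, -143.545795  ]), np.float64(0.09994004520257688))
flange 126 (array([ 555.42912554, -140.3604962 ]), np.float64(0.06351427085145263))
```

```bash
python3 - <<'E'
from h import *
delta([557.8,-139.8,157],43.7); print(state()['force'])
E
```

```text
t 6.75 ee [ 557.9 -136.8  172. ] yaw 43.84 units [-0.071  0.07   0.501] turn 0.029 dist 15.0
[-1.06915127  0.38582221 -1.60346913]
```

>>> {"fn": "send_rows", "kwargs": {"moves": [[[1,-0.07,0.07,0,0],[1,-0.07,0.07,0.1,0],[1,-0.07,0.07,0.3,0],[1,-0.07,0.07,0.5,0],[1,-0.07,0.07,0.5,0]]]}}

```text
time: 7.25
ee_pos: [556.6, -140.3, 154.9]
orientation: [-0.001, 0.928, 0.373, -0.001]
force: [0.8, -0.4, -2.6]
gripper_width: 43.5
gripper_force: 62.0
```

>>> {"fn": "send_rows", "kwargs": {"moves": [[[1,0,0,0.07,0],[1,0,0,0.14,0],[1,0,0,0.2,0],[1,0,0,0.27,0],[1,0,0,0.27,0]]]}}

```text
time: 7.75
ee_pos: [557.9, -140.7, 153.4]
orientation: [-0.0, 0.928, 0.373, -0.001]
force: [-9.1, 3.0, 17.2]
gripper_width: 43.5
gripper_force: 64.3
```

```bash
python3 - <<'E'
from h import *
delta([557.8,-139.8,136],43.7); s=state();print(s['force'],s['ft_torque'])
E
```

```text
t 7.75 ee [ 557.9 -140.7  153.4] yaw 43.8 units [ 0.02  -0.022  0.579] turn 0.019 dist 17.0
[-9.12595123  2.98191214 17.18659882] [0.79776546 1.7708638  0.01301171]
```

>>> {"fn": "send_rows", "kwargs": {"moves": [[[1,-0.02,-0.03,0,0],[1,-0.03,-0.06,0,0],[1,-0.03,-0.06,0.03,0],[1,-0.03,-0.06,0.03,0]]]}}

```text
time: 8.15
ee_pos: [557.4, -140.6, 153.4]
orientation: [0.001, 0.928, 0.373, 0.001]
force: [-6.4, 1.6, 17.4]
gripper_width: 43.5
gripper_force: 64.3
```

```bash
python3 - <<'E'
from h import *
delta([557.8,-139.8,136],43.7); s=state();print(s['force'],s['ft_torque'])
E
```

```text
t 8.15 ee [ 557.4 -140.6  153.4] yaw 43.78 units [ 0.026 -0.011  0.579] turn 0.016 dist 17.0
[-6.43480176  1.58536094 17.40834426] [0.56937608 1.23326311 0.05354183]
```

>>> {"fn": "send_rows", "kwargs": {"moves": [[[1,0,0,-0.2,0],[1,-0.04,-0.06,-0.2,0],[1,-0.04,-0.06,-0.2,0],[1,-0.04,-0.06,0,0],[1,-0.04,-0.06,0.05,0],[1,-0.04,-0.06,0.05,0]]]}}

```text
time: 8.75
ee_pos: [555.7, -140.6, 153.1]
orientation: [0.002, 0.928, 0.373, 0.001]
force: [-6.0, 1.4, 26.1]
gripper_width: 43.5
gripper_force: 65.3
```

```bash
python3 - <<'E'
from h import *
delta([557.8,-139.8,136],43.7); s=state();print(s['force'],s['ft_torque'])
s=snap('scene','s4'); 
cv2.imwrite('pics/c4.png',cv2.resize(s['color'][105:175,170:250,::-1],(800,600),interpolation=cv2.INTER_CUBIC))
E
```

```text
t 8.75 ee [ 555.7 -140.6  153.1] yaw 43.79 units [0.068 0.026 0.571] turn 0.018 dist 17.0
[-5.99874721  1.36752355 26.1436502 ] [ 0.43311199  1.30865867 -0.00490713]
```

View pics/c4.png

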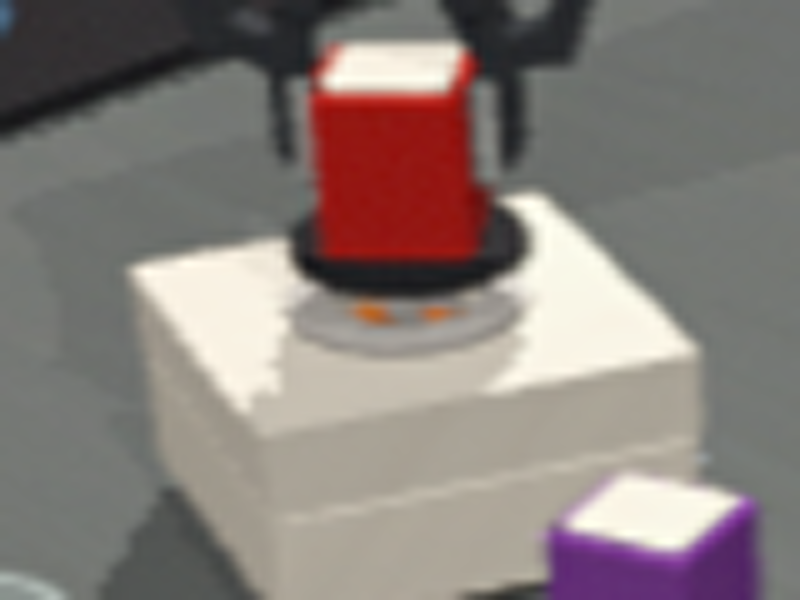

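The crop shows the flange (centre about (410,250)) about 1 px left of true over the collar (405,315). The height (jar_mid about 58 mm above the socket) means the narrow rib tips are already between the dogs. The top view says the jar sits about 2–3 mm toward tool +x in the grip, so I shift in y.

>>> {"fn": "send_rows", "kwargs": {"moves": [[[1,0,0,-0.15,0],[1,-0.04,0.03,-0.15,0],[1,-0.04,0.03,-0.15,0],[1,-0.04,0.03,0,0],[1,-0.04,0.03,0.05,0],[1,-0.04,0.03,0.05,0]]]}}

```text
time: 9.4
ee_pos: [555.7, -141.0, 152.9]
orientation: [0.0, 0.928, 0.373, 0.002]
force: [-8.1, 4.2, 32.6]
gripper_width: 43.6
gripper_force: 66.2
```

```bash
python3 - <<'E'
from h import *
delta([555.5,-142,136],43.7); s=state();print(s['force'],s['ft_torque'])
E
```

```text
t 9.4 ee [ 555.7 -141.   152.9] yaw 43.77 units [-0.03   0.017  0.563] turn 0.013 dist 17.0
[-8.05779317  4.1883657  32.64073781] [1.32844346 1.63680493 0.04463591]
```

>>> {"fn": "send_rows", "kwargs": {"moves": [[[1,0,0,-0.1,0],[1,-0.04,0,-0.1,0],[1,-0.08,0,-0.1,0],[1,-0.08,0.04,-0.1,0],[1,-0.04,0.05,-0.1,0],[1,0,0.05,-0.1,0],[1,0.05,0.05,-0.1,0],[1,0.05,0,-0.1,0],[1,0.05,-0.05,-0.1,0],[1,0,-0.05,-0.1,0]]]}}

```text
time: 10.4
ee_pos: [555.1, -140.7, 153.3]
orientation: [0.002, 0.928, 0.373, 0.003]
force: [0.0, 2.9, 20.8]
gripper_width: 43.8
gripper_force: 64.7
```

```bash
python3 - <<'E'
from h import *
delta([555.5,-142,136],43.7); s=state();print(s['force'],s['ft_torque'])
E
```

```text
t 10.4 ee [ 555.1 -140.7  153.3] yaw 43.75 units [-0.023  0.035  0.578] turn 0.01 dist 17.0
[ 0.02091567  2.93750346 20.75853544] [0.67503288 0.06821687 0.00953778]
```

>>> {"fn": "send_rows", "kwargs": {"moves": [[[1,0,0.02,0,0.5],[1,0,0.02,0,1.0],[1,0,0.02,0,1.5],[1,0,0.02,0,1.0],[1,0,0.02,0,0.5],[1,0,0.02,0,0],[1,0,0.02,0,-0.5],[1,0,0.02,0,-1.0],[1,0,0.02,0,-1.5],[1,0,0.02,0,-1.5]]]}}

```text
time: 11.4
ee_pos: [556.3, -142.9, 149.7]
orientation: [0.005, 0.902, 0.432, 0.004]
force: [7.3, -4.7, 1.8]
gripper_width: 43.3
gripper_force: 62.7
```

```bash
python3 - <<'E'
from h import *
delta([555.5,-142,136],43.7); s=state();print(s['force'],s['ft_torque'])
E
```

```text
t 11.4 ee [ 556.3 -142.9  149.7] yaw 51.2 units [ 0.005 -0.045  0.455] turn 1.501 dist 14.0
[ 7.27409993 -4.67026349  1.81534727] [-1.14257195 -1.60543043 -0.28054808]
```

z dropped 3.6 mm during the turn, so the ribs have entered the slot. I relieve the side force and press down.

>>> {"fn": "send_rows", "kwargs": {"moves": [[[1,0,0.05,0,0.3],[1,0,0.06,0.05,0.5],[1,0,0.06,0.12,0.5],[1,0,0.06,0.2,0.5],[1,0,0.06,0.25,0.5],[1,0,0.06,0.25,0.5]]]}}

```text
time: 12.0
ee_pos: [556.3, -143.1, 141.9]
orientation: [0.003, 0.911, 0.413, 0.002]
force: [3.6, -4.0, 5.3]
gripper_width: 43.2
gripper_force: 63.4
```

```bash
python3 - <<'E'
from h import *
delta([557,-142.9,136],48.7); s=state();print(s['force'],s['ft_torque'],s['gripper_width'])
E
```

```text
t 12.0 ee [ 556.3 -143.1  141.9] yaw 48.73 units [0.02  0.011 0.196] turn 0.006 dist 6.0
[ 3.5860882  -4.00784142  5.31664739] [-0.63240819 -0.75698825 -0.04215511] 43.196880207700914
```

>>> {"fn": "send_rows", "kwargs": {"moves": [[[1,0,0.03,0.06,0],[1,0,0.04,0.12,0],[1,0,0.04,0.18,0],[1,0,0.04,0.24,0],[1,0,0.04,0.3,0],[1,0,0.04,0.34,0],[1,0,0.04,0.34,0],[1,0,0.04,0.34,0]]], "force": 80}}

```text
time: 12.8
ee_pos: [556.8, -143.4, 137.0]
orientation: [0.001, 0.911, 0.413, 0.001]
force: [-7.9, 0.7, 29.3]
gripper_width: 43.5
gripper_force: 84.2
```

```bash
python3 - <<'E'
from h import *
delta([557,-142.9,136],48.7); s=state();print(s['force'],s['ft_torque'],s['gripper_width'])
s=snap('scene','s5'); 
cv2.imwrite('pics/c5.png',cv2.resize(s['color'][105:175,170:250,::-1],(800,600),interpolation=cv2.INTER_CUBIC))
E
```

```text
t 12.8 ee [ 556.8 -143.4  137. ] yaw 48.77 units [ 0.016 -0.006  0.033] turn 0.014 dist 1.0
[-7.87036751  0.74655435 29.27908538] [0.6141448  1.71852692 0.01911853] 43.47605317749082
```

View pics/c5.png

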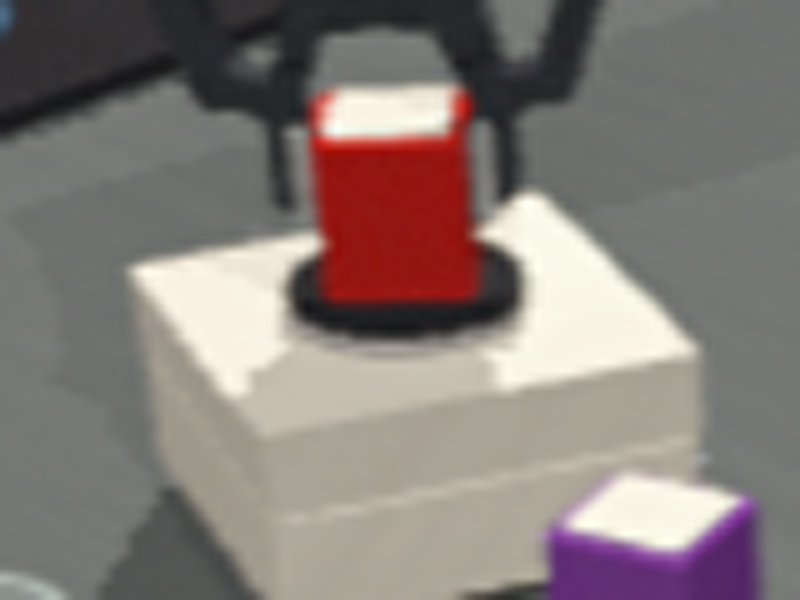

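The flange now sits on the collar with no gap left: flange bottom at (400,335), a thin collar rim below it. TCP z of 137.0 matches home. I do a short check push to see that it does not go deeper.

>>> {"fn": "send_rows", "kwargs": {"moves": [[[1,-0.02,-0.02,0.05,0],[1,-0.02,-0.02,0.05,0],[1,-0.02,-0.02,0.05,0],[1,-0.02,-0.02,0.05,0]]]}}

```text
time: 13.25
ee_pos: [556.8, -143.4, 137.0]
orientation: [0.002, 0.911, 0.413, 0.001]
force: [-7.2, 2.8, 33.4]
gripper_width: 43.2
gripper_force: 84.9
```

```bash
python3 - <<'E'
from h import *
s=state();print(s['time'],s['ee_pos'],yaw(s),s['force'],s['ft_torque'],s['gripper_width'],s['gripper_force'],abs(s['joint_vel']).max())
E
```

```text
13.25 [ 556.77020046 -143.38202006  136.9787027 ] 48.7626826735721 [-7.20790656  2.76326808 33.40614549] [ 0.90812521  1.90953974 -0.03667349] 43.188218693069054 84.91486430168152 0.002177786514227747
```

```bash
python3 - <<'E'
from h import *
print(sign_off())
E
```

```text
the job is handed in; nothing more can be done
None
```

I handed the job in at about 13 s: the red jar is home on the mill with its flange on the collar, still gripped and pressed down (about 33 N at the wrist). The check push moved it no deeper, and nothing showed contact with the glasses, carafe or bowl, though I took no final picture of them.

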